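# Rock the wooden stopper out of the tall storage jar

### The arm

A 7-joint arm with a two-finger parallel gripper is mounted at the origin on a cart in front of the work surface, level with it; the furniture and walls round the work are solid. World frame = base frame: x ahead of the robot, y to its left, z up, the work surface at z = 0. Lengths are in mm, angles in rad, forces in N, time in s.
With the tool pointing down it reaches from about 400 to 925 mm from the base axis. Payload 4.1 kg.
Tool frame: the origin (TCP) lies at the very end of the fingers, on their centre line; the grasp point (between the pads) lies 19 mm behind it (env.grip_point_offset is the distance from the TCP to the grasp point, in mm); z points along the fingers, y is the direction in which the jaws open and shut (so a half turn about z gives the same grasp; the last joint's range is limited). The gripper opens to 85 mm and grips with 20 to 120 N. Pads are 22 mm wide; open, the fingers measure 114 mm over their backs; the gripper's body (76 mm by 85 mm) begins 54 mm behind the grasp point. The pads swing forward as they close: fully open they stand 13 mm farther back than shut.
Start: joints at [1.194, 0.398, 0.045, 1.537, -0.019, 1.207, -0.051], TCP at [178.293, -625.104, 231.347] pointing down, gripper open.
Joint ranges: [-2.82, 2.82], [-0.49, 2.23], [-1.37, 1.46], [0, 2.46], [-1.36, 4.5], [0.23, 2], [-2.94, 2.94]. Speed limits (rad/s): [2.57, 2.57, 3.14, 3.14, 3.14, 3.14, 3.14].

### API

Orientations are given as a unit quaternion [w, x, y, z].
In Python, from workcell import env gives the robot as it stands. The module is installed in compiled form; this text tells all that it offers.
- The arm moves only by the tool play_rows, never from a script. Its argument "deltas" is a list of rows, each an object of numbers: "x", "y", "z": the shift along the tool's x, y, z scaled (see below); "rx", "ry", "rz": the turn, a rotation vector about the tool's x, y, z scaled (see below); "claw": the closure, from -1 (fully open) to 1 (shut). A call has 1 to 5 rows; each row shifts and turns the commanded pose from where the row before left it, along the tool's axes as they then stand; what a row does not reach is not made up. The controller multiplies each number of a shift by 2.5 cm and each number of a turn by 6 degrees. A row lasts 1/10 s, in which the tool goes at most 50 mm and 8.59 degrees, less where a joint would pass 70% of its speed; a pose out of reach is approached as far as the arm can. A call with a number of a shift or a turn outside -1 to 1 is refused whole. A call with a gripper value outside its range is refused whole. The fingers move at their own pace and stop on an object; "force" is the grip in N (left out, the last holds). Time passes only in rows, so rows that do not move let the fingers close. It gives the time, the measured TCP pose, the force and the opening at its end, in the units of the state.
- env.state(): the state, without advancing time (a new reading comes with each control period).
- env.capture(name): name is "scene" or "top" or "wrist"; returns the picture (384x512x3 uint8, red, green, blue); there is no depth.
- env.calibration(name): a dict with "intrinsics" (3x3 intrinsics, pixels), "R" (3x3) and "t" (3): a world point X has camera coordinates R X + t. Camera axes: x right, y down, z forward; pixel columns grow to the right and rows downward; lengths in mm; the calibration is good to about 2 mm. A picture is of the moment at which its call begins: read the wrist's pose just before it. calibration takes no time and is no camera call; for the wrist camera it gives the pose at the moment of the call.
- env.finish_job(): hands the job in, once; it reports no verdict.
Trained networks look in the newest picture that a camera, given by its name, has taken for a name from the list of things; names that differ only in an ending like _2 or _b are one class to them, and where a whole thing is asked for, a point or a joint stands for the part that bears it (a point fixed in the world has none). Each returns a list of dicts, best first, with "p" (0 to 1); they miss things now and then, are a little off and sometimes report something else, mostly with a low value. They report only what shows in the picture. A call takes as long as a camera call.
- env.recognise(camera, target): "bbox" ([left, top, right, bottom] in pixels, round what is visible of it).
- env.landmark_of(camera, target): "uv" ([column, row] in pixels: a listed point, or the origin of a listed thing).
The state is a dict: "clock": time; "joint_positions": joint angles; "dq": joint speeds; "tau": joint torques, N m; "eef_pos": TCP position; "ee_rot": TCP orientation; "ft_force": force on the tool from outside, world axes, zero at the start; "moment": the same for the moment, N m; "opening": finger opening in mm.
Only numpy, scipy, OpenCV 4.12 (cv2) and the standard library are available. Lean on these libraries where they do the work, as an engineer would, in place of code of your own. Each camera call takes 0.05 s, during which the arm holds its last target.

### The job

Open the taller of the two stoppered jars: hold its stopper by the bar handle and, easing upward, rock it well over to the left and then well over to the right while it is still in the neck, until it comes loose and lifts out. Stand the stopper upright in the middle of the small white dish and let go. Leave the squat jar where it is.

Things in the scene. Friction and masses are not known exactly. Their poses are not given: they have to be found in the camera images.
- jar: Tall white jar, fixed, 96 mm wide, rim at 122 mm. Origin: centre of its underside; z up, +y its left as the robot sees it (yaw within 0.35 rad), x away. A springy gasket in the neck grips the stopper, which rocks about a point 111 mm above the origin, about x, up to 15 degrees; lean it about 10, +y first, raised no more than 15 mm. A straight pull takes about 15 N; free once raised 26 mm.
- stopper: Pale wooden stopper of the tall jar, 81 mm high, 100 g. Origin: middle of its bar handle (20 mm thick along y, where to grip; 46 along x; 44 high), 59 mm above its flat foot. Below the bar a tapered round plug 38 mm high, 41 mm wide at its top, 33 at the foot. Axes start parallel to the jar's; seated, the origin is 155 mm above the jar's and the bar's lower end 11 mm above the rim.
- dish: Small loose round white dish, 74 mm across and 20 mm high, light; the stopper is to stand in it. Origin: centre of its underside. Its inner floor is flat, about 28 mm across, 6 mm above the origin, rising gently to the rim.
- squat_jar: The squat white jar of the same make, 108 mm across, rim at 74 mm, with a stopper of the same look standing 129 mm high at its top; a bystander, loose, 0.9 kg. Origin: centre of its underside.

How it is judged (in metres and radians):
On the way, in this order (a step that is already met when the one before it is completed fails the run):
1. the stopper is rocked to the left: leaning more than 6 degrees to the jar's left while still in the neck (angle between stopper's own z axis and vertical above 0.105 rad and y of stopper in the frame of jar above 0.002 m and z of stopper in the frame of jar below 0.175 m and horizontal distance between stopper and jar below 0.025 m), for 0.05 s.
2. then it is rocked to the right: leaning more than 6 degrees to the jar's right while still in the neck (angle between stopper's own z axis and vertical above 0.105 rad and y of stopper in the frame of jar below -0.002 m and z of stopper in the frame of jar below 0.175 m and horizontal distance between stopper and jar below 0.025 m), for 0.05 s.
At the end, for the whole second after the job is handed in: The stopper stands upright (within 15 degrees) and at rest in the dish, within 20 mm of the dish's centre and down on its floor, and the squat jar is within 30 mm of where it was (horizontal distance between stopper and dish below 0.02 m and z of stopper in the frame of dish below 0.078 m and angle between stopper's own z axis and vertical below 0.26 rad and linear speed of stopper below 0.02 m/s and distance of squat_jar from where it was at the start of the episode below 0.03 m); the robot touches nothing.
It fails at once if the squat jar is shifted by more than 30 mm (distance of squat_jar from where it was at the start of the episode above 0.03 m).
It also fails if it takes over 67 s, if anything falls off the work surface, if the arm or the gripper's body presses on something with over 40 N, if the wrist force passes 120 N, or if a joint passes its speed limit or range.

## Working session

There is one attempt and no reset: what is moved stays moved. The work goes in short steps, Python scripts to look and compute and a tool call to move; the robot and the scene stay as the last step left them, time stands still between calls to the robot, and variables do not carry over. Pictures are saved under pics/ and viewed, and the job is handed in when it is done.

Besides the shell and the picture viewer there is one more tool, called after "Call:" by a JSON object that holds its "method" and its "body". play_rows: Moves the arm, as the interface text tells. Its arguments: {"type":"object","properties":{"deltas":{"type":"array","items":{"type":"object","properties":{"x":{"type":"number"},"y":{"type":"number"},"z":{"type":"number"},"rx":{"type":"number"},"ry":{"type":"number"},"rz":{"type":"number"},"claw":{"type":"number"}}}},"force":{"type":"number"}},"required":["deltas"]}

```bash
mkdir -p pics
python3 - <<'E'
from workcell import env
import cv2
print(env.state())
for n in ["scene","top","wrist"]:
    im=env.capture(n); cv2.imwrite(f"pics/{n}0.png",im[:,:,::-1])
    c=env.calibration(n); print(n,c)
    for t in ["jar","stopper","dish","squat_jar"]:
        print(t,env.landmark_of(n,t)[:3],env.recognise(n,t)[:2])
print(env.state()["clock"])
E
```

```text
{'clock': 0.0, 'joint_positions': array([ 1.19396839,  0.39917795,  0.0450352 ,  1.53785852, -0.01870358,
        1.2068893 , -0.05066119]), 'dq': array([-8.81223449e-04,  7.04304925e-04,  2.46144380e-03,  1.77012958e-04,
        3.00548067e-05, -5.01720190e-04,  1.20377916e-03]), 'tau': array([-4.07946573e-04, -4.75123537e+01,  1.36423778e+00, -2.54223615e+01,
        1.13835954e-02,  9.60606703e-03,  3.34635743e-06]), 'eef_pos': array([ 178.12569066, -624.47193029,  230.28211447]), 'ee_rot': array([-9.35456425e-04,  9.90356205e-01,  1.38541234e-01, -1.96137324e-04]), 'ft_force': array([-0.12545824,  0.35839069, -0.10215236]), 'moment': array([-0.06325546, -0.03750047,  0.00647454]), 'opening': 85.30010662419647}
scene {'intrinsics': array([[359.23938464,   0.        , 260.13086963],
       [  0.        , 359.23938464, 188.59766563],
       [  0.        ,   0.        ,   1.        ]]), 'R': array([[-0.67911747, -0.73379817,  0.01843127],
       [-0.52241499,  0.46554223, -0.71438995],
       [ 0.5156375 , -0.49478347, -0.69950503]]), 't': array([375.74395614, 367.83281705, 660.92123
[... 1028 characters left out ...]
.0], 'p': 0.55}] [{'bbox': [125.7, 183.9, 150.2, 214.8], 'p': 0.9}]
dish [{'uv': [247.5, 214.6], 'p': 0.76}] [{'bbox': [228.9, 194.5, 263.3, 227.6], 'p': 0.92}]
squat_jar [{'uv': [336.0, 188.0], 'p': 0.85}] [{'bbox': [316.3, 164.9, 366.0, 215.6], 'p': 0.57}]
wrist {'intrinsics': array([[297.9581773 ,   0.        , 249.9762633 ],
       [  0.        , 297.9581773 , 190.18507006],
       [  0.        ,   0.        ,   1.        ]]), 'R': array([[ 0.27492563, -0.96146493,  0.00104146],
       [-0.90955058, -0.25972958,  0.32443533],
       [-0.3116627 , -0.09014285, -0.9459073 ]]), 't': array([-649.02022993,  -43.76673124,  380.66143249])}
jar [] []
stopper [] []
dish [] []
squat_jar [] []
1.35
```

Run:
```python
import cv2
t=cv2.imread("pics/top0.png");cv2.imwrite("pics/t0c.png",cv2.resize(t[140:250,90:390],(800,293),interpolation=cv2.INTER_CUBIC))
t=cv2.imread("pics/scene0.png");cv2.imwrite("pics/s0c.png",cv2.resize(t[120:300,140:340],(660,594),interpolation=cv2.INTER_CUBIC))
```

```text
(no output)
```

View pics/t0c.png

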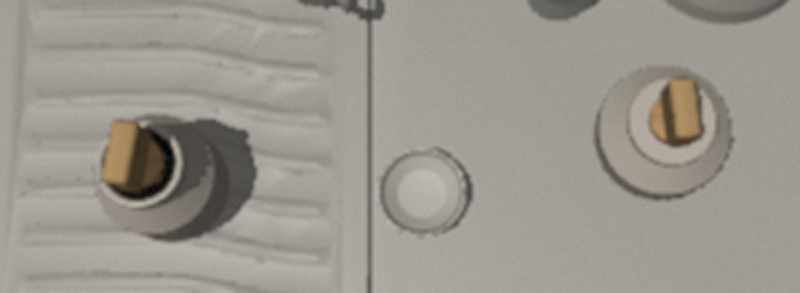

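View pics/s0c.png

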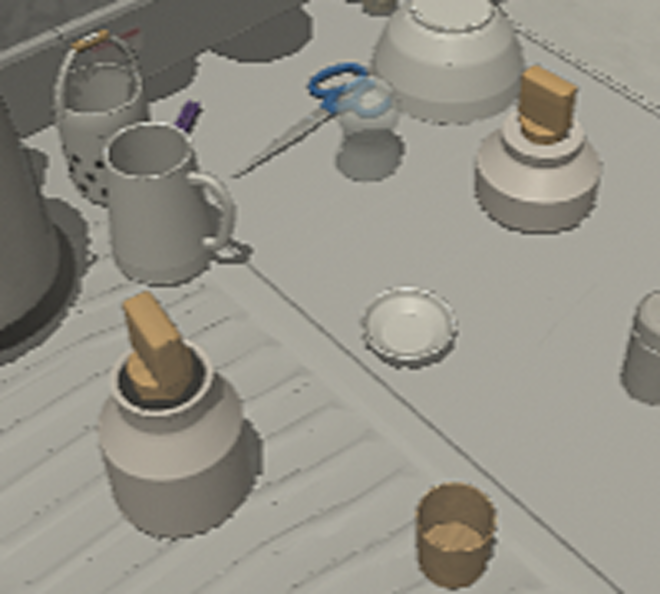

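View pics/top0.png

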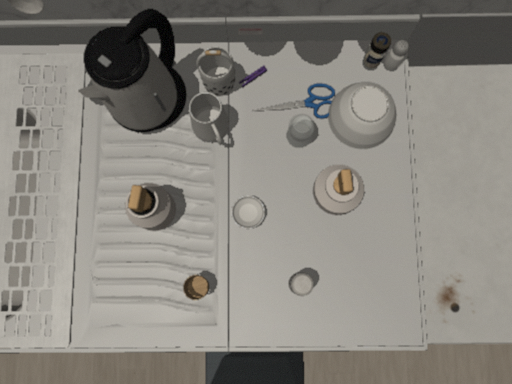

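View pics/scene0.png

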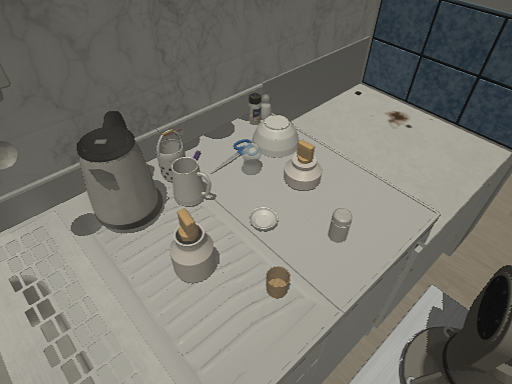

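```bash
cat > h.py <<'E'
from workcell import env
import numpy as np, cv2
from scipy.spatial.transform import Rotation as Rn
def P(n):
    c=env.calibration(n); return c["intrinsics"]@np.c_[c["R"],c["t"]]
def tri(ns,uvs):
    A=[]
    for n,(u,v) in zip(ns,uvs):
        p=P(n) if isinstance(n,str) else n
        A+= [u*p[2]-p[0], v*p[2]-p[1]]
    A=np.array(A); return np.linalg.lstsq(A[:,:3],-A[:,3],rcond=None)[0]
def onz(n,uv,z):
    p=P(n) if isinstance(n,str) else n; u,v=uv
    A=np.array([u*p[2]-p[0], v*p[2]-p[1]]); return np.linalg.solve(A[:,:2],-A[:,3]-A[:,2]*z)
def proj(n,X):
    p=P(n) if isinstance(n,str) else n; q=p@np.r_[X,1]; return q[:2]/q[2]
E
python3 - <<'E'
from h import *
for k,a,b in [("jar",(157.8,209.6),(198.1,266.8)),("stop",(135.3,197),(192.8,225.3)),("dish",(247.5,214.6),(264.4,219.8)),("squat",(336,188),(301.2,179.1))]:
    print(k,tri(["top","scene"],[a,b]))
    print(onz("top",a,155 if k=="stop" else 0),onz("scene",b,155 if k=="stop" else 0))
# crop coords -> px : bar top corners in t0c; scale 800/300
s=300/800
for c in [(113,121),(137,124),(129,187),(104,183)]:
    uv=(90+c[0]*s-.5+.0,140+c[1]*s); print(onz("top",uv,177))
for c in [(145,162)]: print("rim",onz("top",(90+c[0]*s,140+c[1]*s),122))
for c in [(426,192)]: print("dishrim",onz("top",(90+c[0]*s,140+c[1]*s),20))
E
```

```text
jar [543.38878514 208.35038955  -2.00377124]
[543.723549  208.4428595] [541.00369657 208.28135327]
stop [540.84715244 212.90638969 158.73140102]
[546.15463477 217.95794775] [534.42382838 206.72563746]
dish [528.5092911    6.49360609  20.81240486]
[530.45084388   6.3965073 ] [542.52573589  -5.32128521]
squat [ 588.3213652  -194.92950998   -2.36169232]
[ 589.07129136 -193.75355462] [ 584.75824959 -194.03152628]
[564.57180069 219.16914827]
[562.24100203 202.1238866 ]
[517.49074552 206.2785012 ]
[520.48292066 223.90970798]
rim [544.12325598 208.58641555]
dishrim [533.53672461   0.9359977 ]
```

```bash
cat >> h.py <<'E'
def R_of(s=None):
    s=s or env.state(); q=s["ee_rot"]; return Rn.from_quat([q[1],q[2],q[3],q[0]])
def to(target,yaw=None,tiltx=None):
    """units (x,y,z)/25mm in current tool axes and rotvec/6deg to a tool-down pose"""
    s=env.state(); R=R_of(s); d=R.inv().apply(np.array(target)-s["eef_pos"])/25
    print("shift",d.round(2), "world d",(np.array(target)-s["eef_pos"]).round(1))
    if yaw is not None:
        T=Rn.from_euler("z",yaw)*Rn.from_euler("x",np.pi)
        print("turn",np.degrees((R.inv()*T).as_rotvec()).round(2)/6)
E
python3 - <<'E'
from h import *
to((600,-250,250),-0.1)
R=R_of(); print(R.as_matrix().round(3)); print(R.inv().apply(np.array([541,150,245.])-[600,-250,250])/25)
E
```

```text
shift [20.34 -9.8  -0.75] world d [421.7 375.1  18.7]
turn [ 0.         -0.          3.60833333]
[[ 0.962  0.274  0.   ]
 [ 0.274 -0.962 -0.   ]
 [ 0.     0.    -1.   ]]
[  2.11936924 -16.03366326   0.19878764]
```

Call:
{"method": "play_rows", "body": {"deltas": [{"x": 0.5, "y": -0.25, "claw": -1}, {"x": 1, "y": -0.5}, {"x": 1, "y": -0.5}, {"x": 1, "y": -0.5, "z": -0.3}, {"x": 1, "y": -0.5, "z": -0.3}], "force": 60}}

```text
invalid input at $.deltas[0]: expected keys x, y, z, rx, ry, rz, claw
```

Call:
{"method": "play_rows", "body": {"deltas": [{"x": 0.5, "y": -0.25, "z": 0, "rx": 0, "ry": 0, "rz": 0, "claw": -1}, {"x": 1, "y": -0.5, "z": 0, "rx": 0, "ry": 0, "rz": 0, "claw": -1}, {"x": 1, "y": -0.5, "z": 0, "rx": 0, "ry": 0, "rz": 0, "claw": -1}, {"x": 1, "y": -0.5, "z": -0.3, "rx": 0, "ry": 0, "rz": 0, "claw": -1}, {"x": 1, "y": -0.5, "z": -0.3, "rx": 0, "ry": 0, "rz": 0, "claw": -1}], "force": 60}}

```text
clock: 1.85
eef_pos: [272.7, -538.2, 246.3]
ee_rot: [-0.0, 0.99, 0.139, 0.0]
ft_force: [0.2, -1.0, 0.0]
opening: 85.2
```

Call:
{"method": "play_rows", "body": {"deltas": [{"x": 1, "y": -0.5, "z": 0, "rx": 0, "ry": 0, "rz": 0, "claw": -1}, {"x": 1, "y": -0.5, "z": 0, "rx": 0, "ry": 0, "rz": 0, "claw": -1}, {"x": 1, "y": -0.5, "z": 0, "rx": 0, "ry": 0, "rz": 0, "claw": -1}, {"x": 1, "y": -0.5, "z": 0, "rx": 0, "ry": 0, "rz": 0, "claw": -1}, {"x": 1, "y": -0.5, "z": 0, "rx": 0, "ry": 0, "rz": 0, "claw": -1}]}}

```text
clock: 2.35
eef_pos: [375.6, -443.8, 246.5]
ee_rot: [-0.0, 0.99, 0.139, 0.0]
ft_force: [0.7, 0.2, -0.8]
opening: 85.6
```

Call:
{"method": "play_rows", "body": {"deltas": [{"x": 1, "y": -0.5, "z": 0, "rx": 0, "ry": 0, "rz": 0, "claw": -1}, {"x": 1, "y": -0.5, "z": 0, "rx": 0, "ry": 0, "rz": 0, "claw": -1}, {"x": 1, "y": -0.5, "z": 0, "rx": 0, "ry": 0, "rz": 0, "claw": -1}, {"x": 1, "y": -0.5, "z": 0, "rx": 0, "ry": 0, "rz": 0, "claw": -1}, {"x": 1, "y": -1, "z": 0, "rx": 0, "ry": 0, "rz": 0, "claw": -1}]}}

```text
clock: 2.85
eef_pos: [474.7, -338.6, 246.3]
ee_rot: [0.0, 0.99, 0.138, 0.0]
ft_force: [1.6, 0.1, 0.6]
opening: 85.2
```

Run:
```python
from h import *
s=env.state(); print(s["joint_positions"].round(2),s["eef_pos"],s["clock"])
to((541,209,245),-0.1)
```

```text
[ 0.67  0.27 -0.15  1.68  0.04  1.19 -0.79] [ 474.74479543 -338.59939984  246.33201667] 2.85
shift [  8.54 -20.34   0.04] world d [ 66.3 547.6  -1.3]
turn [ 8.33333333e-03 -3.33333333e-03  3.60000000e+00]
```

Call:
{"method": "play_rows", "body": {"deltas": [{"x": 0.4, "y": -1, "z": 0, "rx": 0, "ry": 0, "rz": 0, "claw": -1}, {"x": 0.4, "y": -1, "z": 0, "rx": 0, "ry": 0, "rz": 0, "claw": -1}, {"x": 0.4, "y": -1, "z": 0, "rx": 0, "ry": 0, "rz": 0, "claw": -1}, {"x": 0.4, "y": -1, "z": 0, "rx": 0, "ry": 0, "rz": 0, "claw": -1}, {"x": 0.4, "y": -1, "z": 0, "rx": 0, "ry": 0, "rz": 0, "claw": -1}]}}

```text
clock: 3.35
eef_pos: [487.6, -203.1, 246.4]
ee_rot: [-0.0, 0.99, 0.139, 0.0]
ft_force: [0.9, -0.3, -0.6]
opening: 85.6
```

Call:
{"method": "play_rows", "body": {"deltas": [{"x": 0.4, "y": -1, "z": 0, "rx": 0, "ry": 0, "rz": 0, "claw": -1}, {"x": 0.4, "y": -1, "z": 0, "rx": 0, "ry": 0, "rz": 0, "claw": -1}, {"x": 0.4, "y": -1, "z": 0, "rx": 0, "ry": 0, "rz": 0, "claw": -1}, {"x": 0.4, "y": -1, "z": 0, "rx": 0, "ry": 0, "rz": 0, "claw": -1}, {"x": 0.4, "y": -1, "z": -0.2, "rx": 0, "ry": 0, "rz": 0, "claw": -1}]}}

```text
clock: 3.85
eef_pos: [500.5, -69.3, 250.9]
ee_rot: [-0.0, 0.99, 0.139, -0.001]
ft_force: [0.5, -0.2, -0.8]
opening: 85.3
```

Call:
{"method": "play_rows", "body": {"deltas": [{"x": 0.4, "y": -1, "z": -0.2, "rx": 0, "ry": 0, "rz": 0, "claw": -1}, {"x": 0.4, "y": -1, "z": -0.2, "rx": 0, "ry": 0, "rz": 0.9, "claw": -1}, {"x": 0, "y": -1, "z": 0, "rx": 0, "ry": 0, "rz": 0.9, "claw": -1}, {"x": 0, "y": -1, "z": 0, "rx": 0, "ry": 0, "rz": 0.9, "claw": -1}, {"x": 0, "y": 0, "z": 0, "rx": 0, "ry": 0, "rz": 0.9, "claw": -1}]}}

```text
clock: 4.35
eef_pos: [499.0, 37.2, 261.7]
ee_rot: [-0.001, 0.999, -0.048, 0.0]
ft_force: [0.6, -1.3, 0.1]
opening: 85.5
```

Run:
```python
from h import *
s=env.state(); print(s["joint_positions"].round(2),s["eef_pos"],s["clock"])
p=P("wrist"); np.save("pw1.npy",p)
im=env.capture("wrist"); cv2.imwrite("pics/w1.png",im[:,:,::-1])
for t in ["jar","stopper","dish"]:
        print(t,env.landmark_of("wrist",t)[:3],env.recognise("wrist",t)[:2])
to((541,209,245),-0.1)
print(proj(p,(541,211,155)),proj(p,(541,211,177)),proj(p,(543,209,0)))
```

```text
[ 0.2   0.12 -0.39  1.84  0.05  1.2  -1.87] [499.04789383  37.18786519 261.67511113] 4.35
jar [{'uv': [117.8, 134.4], 'p': 0.78}, {'uv': [39.4, 152.9], 'p': 0.69}] [{'bbox': [31.7, 96.6, 151.5, 180.9], 'p': 0.88}]
stopper [{'uv': [41.6, 152.7], 'p': 0.69}] [{'bbox': [6.6, 122.0, 87.8, 187.4], 'p': 0.87}]
dish [] [{'bbox': [246.9, 95.7, 300.9, 154.1], 'p': 0.96}]
shift [ 0.93 -7.25  0.65] world d [ 41.  178.  -16.2]
turn [0.00333333 0.         0.00666667]
[ 44.50610786 158.12912589] [ 26.23570746 164.33652235] [120.72330124 130.97830994]
```

View pics/w1.png

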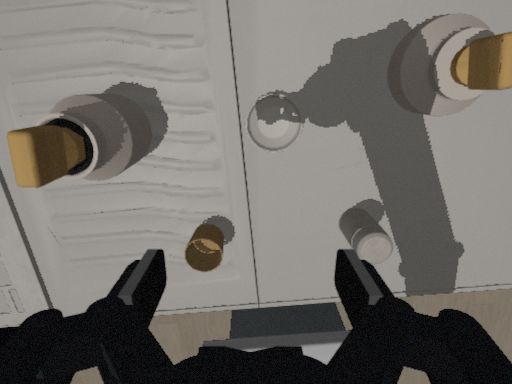

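Call:
{"method": "play_rows", "body": {"deltas": [{"x": 0.2, "y": -1, "z": 0, "rx": 0, "ry": 0, "rz": 0, "claw": -1}, {"x": 0.2, "y": -1, "z": 0, "rx": 0, "ry": 0, "rz": 0, "claw": -1}, {"x": 0.2, "y": -1, "z": 0, "rx": 0, "ry": 0, "rz": 0, "claw": -1}, {"x": 0.2, "y": -1, "z": 0, "rx": 0, "ry": 0, "rz": 0, "claw": -1}, {"x": 0.1, "y": -1, "z": 0, "rx": 0, "ry": 0, "rz": 0, "claw": -1}]}}

```text
clock: 5.2
eef_pos: [535.4, 154.0, 261.2]
ee_rot: [0.0, 0.999, -0.05, 0.0]
ft_force: [-0.7, -0.5, -0.7]
opening: 85.1
```

Call:
{"method": "play_rows", "body": {"deltas": [{"x": 0, "y": -1, "z": 0, "rx": 0, "ry": 0, "rz": 0, "claw": -1}, {"x": 0, "y": -1, "z": 0, "rx": 0, "ry": 0, "rz": 0, "claw": -1}, {"x": 0, "y": 0, "z": 0, "rx": 0, "ry": 0, "rz": 0, "claw": -1}, {"x": 0, "y": 0, "z": 0, "rx": 0, "ry": 0, "rz": 0, "claw": -1}]}}

```text
clock: 5.6
eef_pos: [539.8, 203.1, 261.0]
ee_rot: [0.0, 0.999, -0.049, -0.0]
ft_force: [-0.0, -0.7, -0.7]
opening: 85.3
```

Run:
```python
from h import *
s=env.state(); print(s["joint_positions"].round(2),s["eef_pos"],s["clock"])
p=P("wrist"); np.save("pw2.npy",p)
im=env.capture("wrist"); cv2.imwrite("pics/w2.png",im[:,:,::-1])
for t in ["jar","stopper","dish"]:
        print(t,env.landmark_of("wrist",t)[:3],env.recognise("wrist",t)[:2])
to((541,209,245),-0.1)
print(proj(p,(541,211,155)),proj(p,(541,211,177)),proj(p,(543,209,0)))
p1=np.load("pw1.npy"); print("dish",onz(p1,(273.9,124.9),10))
```

```text
[-0.04  0.27 -0.49  1.67  0.14  1.24 -2.22] [539.78444207 203.12533315 261.0060135 ] 5.6
jar [{'uv': [242.5, 149.7], 'p': 0.71}] [{'bbox': [200.0, 116.8, 280.6, 204.2], 'p': 0.81}]
stopper [{'uv': [240.0, 181.9], 'p': 0.95}] [{'bbox': [217.8, 151.4, 262.3, 216.0], 'p': 0.69}]
dish [{'uv': [397.6, 140.6], 'p': 0.6}] [{'bbox': [376.7, 114.6, 430.6, 168.6], 'p': 0.82}]
shift [ 0.02 -0.26  0.65] world d [  1.1   6.4 -16.4]
turn [ 0.00333333 -0.00333333 -0.005     ]
[241.59769849 185.99024262] [240.91157714 194.43056236] [245.75371401 149.28001711]
dish [532.78772429   3.72893279]
```

View pics/w2.png

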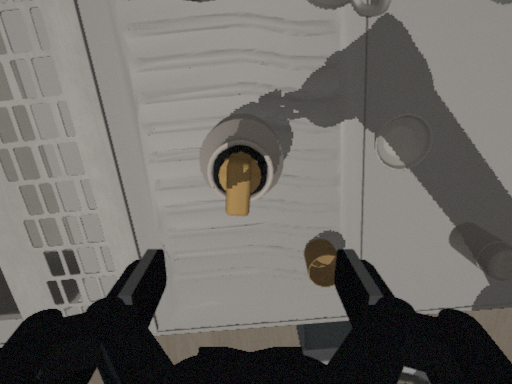

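Run:
```python
import cv2
t=cv2.imread("pics/w2.png");cv2.imwrite("pics/w2c.png",cv2.resize(t[105:225,190:300],(550,600),interpolation=cv2.INTER_CUBIC))
```

```text
(no output)
```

View pics/w2c.png

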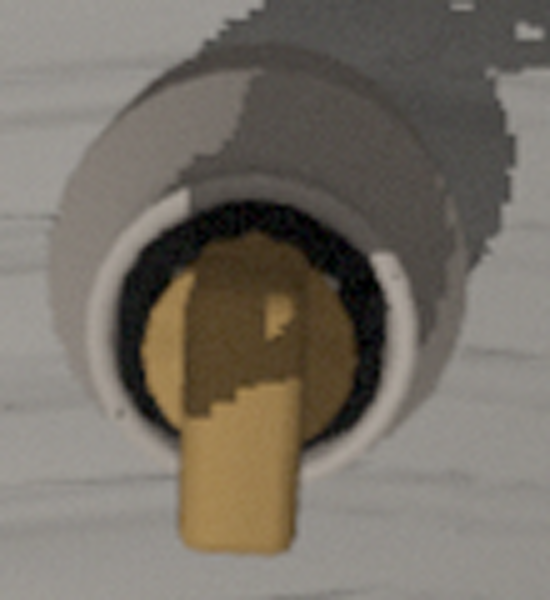

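Run:
```python
from h import *
p=np.load("pw2.npy")
print("rim",onz(p,(240.2,170.6),122),"bar",onz(p,(238.3,186.6),177))
print("bar front top",onz(p,(190+181/5,105+549/5),177),onz(p,(190+296/5,105+549/5),177))
print("jar base",onz(p,(242.5,149.7),0),"dish",onz(p,((376.7+430.6)/2,(114.6+168.6)/2),10), "top dish",onz("top",((228.9+263.3)/2+1.5,(194.5+227.6)/2),10))
```

```text
rim [546.25532181 212.65359944] bar [547.85637944 212.3705925 ]
bar front top [524.32255149 225.09569736] [522.44575111 206.07919355]
jar base [542.85836056 213.50013447] dish [534.66944851  -0.83328784] top dish [537.08653483   5.88914379]
```

Call:
{"method": "play_rows", "body": {"deltas": [{"x": 0.17, "y": -0.4, "z": 0.4, "rx": 0, "ry": 0, "rz": 0, "claw": -1}, {"x": 0, "y": 0, "z": 1, "rx": 0, "ry": 0, "rz": 0, "claw": -1}, {"x": 0, "y": 0, "z": 0.6, "rx": 0, "ry": 0, "rz": 0, "claw": -1}, {"x": 0, "y": 0, "z": 0, "rx": 0, "ry": 0, "rz": 0, "claw": -1}, {"x": 0, "y": 0, "z": 0, "rx": 0, "ry": 0, "rz": 0, "claw": -1}]}}

```text
clock: 6.45
eef_pos: [545.0, 213.1, 211.0]
ee_rot: [0.0, 0.999, -0.05, -0.0]
ft_force: [-0.0, -0.5, 0.1]
opening: 85.5
```

Run:
```python
from h import *
s=env.state(); print(s["joint_positions"].round(2),s["eef_pos"],s["clock"])
to((545,212.5,138),-0.1)
im=env.capture("wrist"); cv2.imwrite("pics/w3.png",im[:,:,::-1])
```

```text
[-0.06  0.33 -0.49  1.71  0.17  1.14 -2.26] [544.9977606  213.10011678 210.9806469 ] 6.45
shift [0.   0.02 2.92] world d [  0.   -0.6 -73. ]
turn [0.00166667 0.00666667 0.00833333]
```

View pics/w3.png

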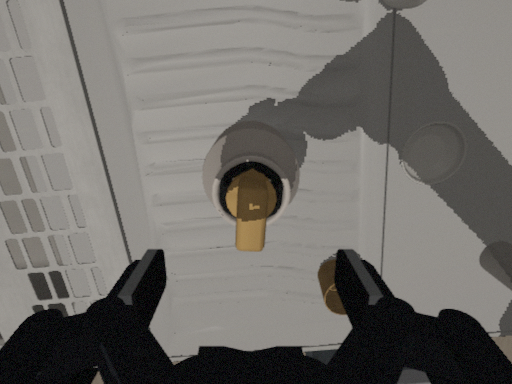

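Call:
{"method": "play_rows", "body": {"deltas": [{"x": 0, "y": 0, "z": 1, "rx": 0, "ry": 0, "rz": 0, "claw": -1}, {"x": 0, "y": 0, "z": 1, "rx": 0, "ry": 0, "rz": 0, "claw": -1}, {"x": 0, "y": 0, "z": 0.85, "rx": 0, "ry": 0, "rz": 0, "claw": -1}, {"x": 0, "y": 0, "z": 0, "rx": 0, "ry": 0, "rz": 0, "claw": -1}, {"x": 0, "y": 0, "z": 0, "rx": 0, "ry": 0, "rz": 0, "claw": -0.2}]}}

```text
clock: 7.0
eef_pos: [545.7, 213.3, 141.2]
ee_rot: [-0.0, 0.999, -0.05, 0.001]
ft_force: [0.1, -0.2, -0.3]
opening: 73.0
```

Call:
{"method": "play_rows", "body": {"deltas": [{"x": 0, "y": 0, "z": 0, "rx": 0, "ry": 0, "rz": 0, "claw": 0.2}, {"x": 0, "y": 0, "z": 0, "rx": 0, "ry": 0, "rz": 0, "claw": 0.2}]}}

```text
clock: 7.2
eef_pos: [546.0, 213.5, 141.7]
ee_rot: [-0.001, 0.999, -0.05, 0.001]
ft_force: [-0.7, -0.1, 0.4]
opening: 43.9
```

Run:
```python
from h import *
s=env.state(); print(s["eef_pos"],s["clock"],s["opening"],s["ft_force"])
im=env.capture("wrist"); cv2.imwrite("pics/w4.png",im[:,:,::-1])
im=env.capture("scene"); cv2.imwrite("pics/s4.png",cv2.resize(im[150:300,120:300,::-1],(720,600)))
```

```text
[546.04531418 213.52471253 141.71145607] 7.2 43.94698885181602 [-0.73995156 -0.05078091  0.37913804]
```

View pics/w4.png

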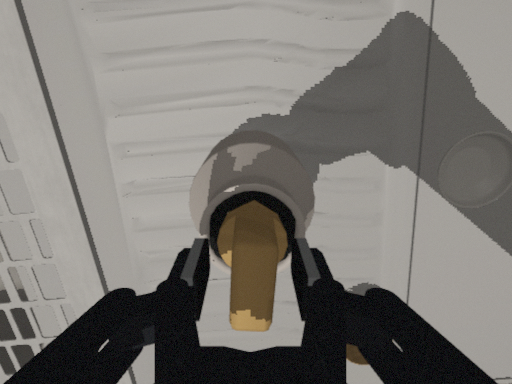

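View pics/s4.png

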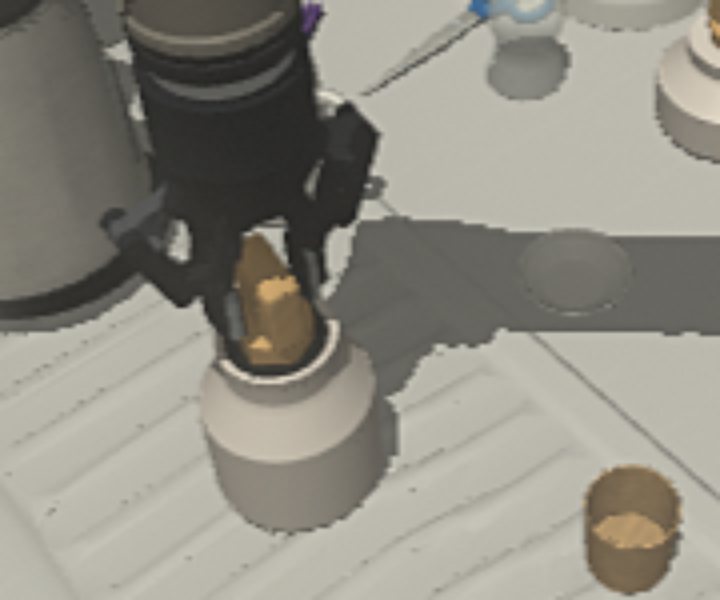

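Call:
{"method": "play_rows", "body": {"deltas": [{"x": 0, "y": 0, "z": 0.12, "rx": 0, "ry": 0, "rz": 0, "claw": 0.6}, {"x": 0, "y": 0, "z": 0, "rx": 0, "ry": 0, "rz": 0, "claw": 1}, {"x": 0, "y": 0, "z": 0, "rx": 0, "ry": 0, "rz": 0, "claw": 1}, {"x": 0, "y": 0, "z": 0, "rx": 0, "ry": 0, "rz": 0, "claw": 1}, {"x": 0, "y": 0, "z": 0, "rx": 0, "ry": 0, "rz": 0, "claw": 1}], "force": 80}}

```text
clock: 7.8
eef_pos: [545.3, 212.6, 137.2]
ee_rot: [0.0, 0.999, -0.05, 0.0]
ft_force: [0.5, -2.0, 1.1]
opening: 19.5
```

Run:
```python
from h import *
s=env.state(); print(s["eef_pos"],s["clock"],s["opening"],s["ft_force"],s["moment"])
im=env.capture("wrist"); cv2.imwrite("pics/w5.png",im[:,:,::-1])
```

```text
[545.32301491 212.63111927 137.17708857] 7.8 19.470803657713496 [ 0.45460584 -1.96241     1.06358773] [-0.38434327 -0.14174199  0.27352599]
```

View pics/w5.png

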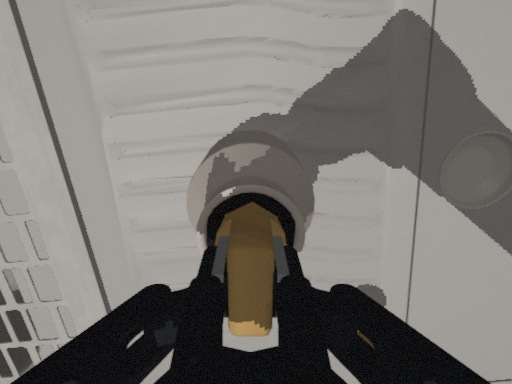

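Call:
{"method": "play_rows", "body": {"deltas": [{"x": 0, "y": -0.04, "z": -0.01, "rx": -0.4, "ry": 0, "rz": 0, "claw": 1}, {"x": 0, "y": -0.04, "z": -0.01, "rx": -0.4, "ry": 0, "rz": 0, "claw": 1}, {"x": 0, "y": -0.04, "z": -0.01, "rx": -0.4, "ry": 0, "rz": 0, "claw": 1}, {"x": 0, "y": -0.04, "z": -0.01, "rx": -0.4, "ry": 0, "rz": 0, "claw": 1}, {"x": 0, "y": 0, "z": 0, "rx": 0, "ry": 0, "rz": 0, "claw": 1}]}}

```text
clock: 8.35
eef_pos: [545.6, 217.7, 137.6]
ee_rot: [0.084, 0.995, -0.049, -0.004]
ft_force: [2.1, -0.9, 2.8]
opening: 19.2
```

Run:
```python
from h import *
s=env.state(); print(s["eef_pos"],s["clock"],s["opening"],s["ft_force"],s["moment"])
print("tool z",R_of(s).as_matrix()[:,2])
im=env.capture("wrist"); cv2.imwrite("pics/w6.png",im[:,:,::-1])
im=env.capture("scene"); cv2.imwrite("pics/s6.png",cv2.resize(im[150:300,120:300,::-1],(720,600)))
```

```text
[545.57241144 217.71668655 137.61759029] 8.35 19.154712828099626 [ 2.06761729 -0.92328391  2.82281792] [-0.1851923  -0.30240688  0.05528962]
tool z [-0.01605361 -0.16677983 -0.98586346]
```

View pics/w6.png

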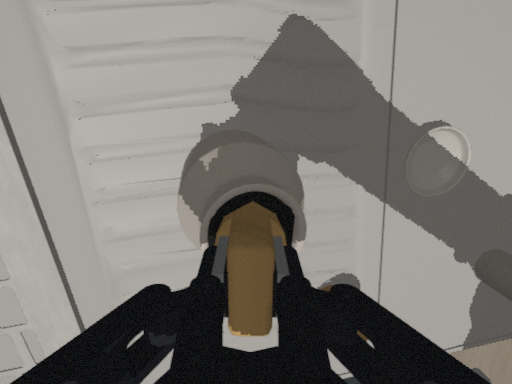

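View pics/s6.png

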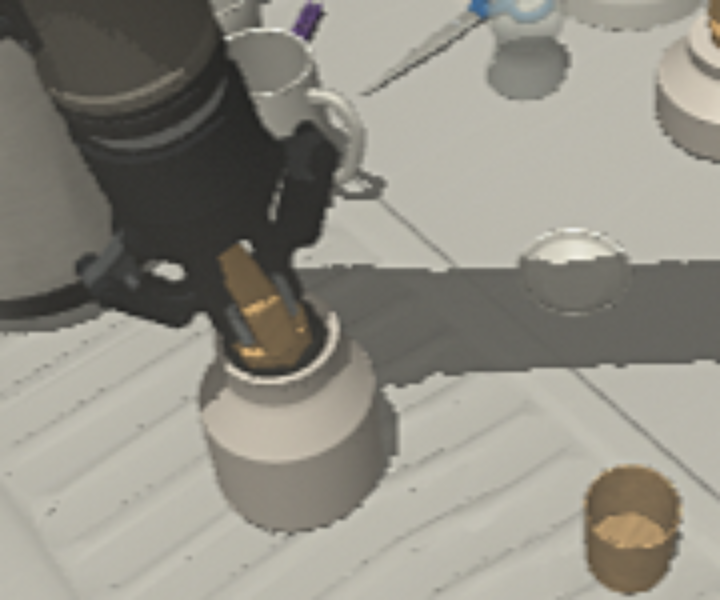

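Call:
{"method": "play_rows", "body": {"deltas": [{"x": 0, "y": 0, "z": -0.05, "rx": -0.1, "ry": 0, "rz": 0, "claw": 1}, {"x": 0, "y": 0.045, "z": -0.01, "rx": 0.42, "ry": 0, "rz": 0, "claw": 1}, {"x": 0, "y": 0.045, "z": -0.01, "rx": 0.42, "ry": 0, "rz": 0, "claw": 1}, {"x": 0, "y": 0.045, "z": -0.01, "rx": 0.42, "ry": 0, "rz": 0, "claw": 1}, {"x": 0, "y": 0.045, "z": -0.01, "rx": 0.42, "ry": 0, "rz": 0, "claw": 1}]}}

```text
clock: 8.95
eef_pos: [544.9, 212.7, 140.3]
ee_rot: [-0.0, 0.999, -0.05, 0.0]
ft_force: [1.9, -0.0, -2.7]
opening: 19.3
```

Call:
{"method": "play_rows", "body": {"deltas": [{"x": 0, "y": 0.045, "z": 0, "rx": 0.42, "ry": 0, "rz": 0, "claw": 1}, {"x": 0, "y": 0.045, "z": 0, "rx": 0.42, "ry": 0, "rz": 0, "claw": 1}, {"x": 0, "y": 0.045, "z": 0, "rx": 0.42, "ry": 0, "rz": 0, "claw": 1}, {"x": 0, "y": 0.045, "z": 0, "rx": 0.42, "ry": 0, "rz": 0, "claw": 1}, {"x": 0, "y": 0, "z": 0, "rx": 0, "ry": 0, "rz": 0, "claw": 1}]}}

```text
clock: 9.45
eef_pos: [544.9, 207.0, 140.6]
ee_rot: [-0.087, 0.995, -0.051, 0.005]
ft_force: [0.7, -1.0, 2.8]
opening: 19.1
```

Run:
```python
from h import *
s=env.state(); print(s["eef_pos"],s["clock"],s["opening"],s["ft_force"],s["moment"])
print("tool z",R_of(s).as_matrix()[:,2])
im=env.capture("wrist"); cv2.imwrite("pics/w7.png",im[:,:,::-1])
im=env.capture("scene"); cv2.imwrite("pics/s7.png",cv2.resize(im[150:300,120:300,::-1],(720,600)))
```

```text
[544.89584596 206.96011479 140.61778501] 9.45 19.1118635283233 [ 0.72598188 -0.97059651  2.75065755] [-0.47147511 -0.20175699 -0.08117244]
tool z [ 0.01801877  0.17261282 -0.98482493]
```

View pics/w7.png

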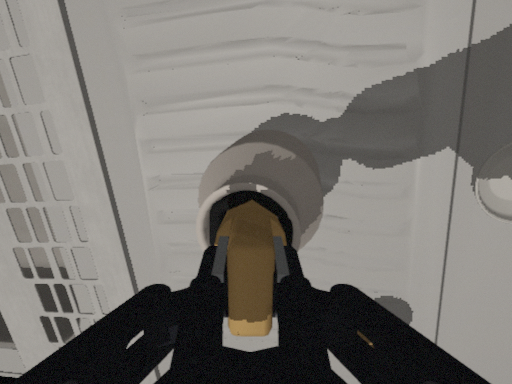

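View pics/s7.png

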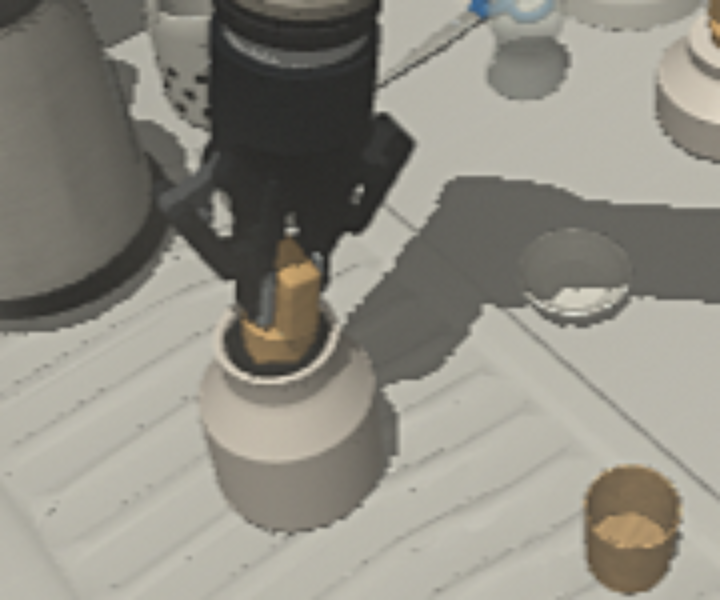

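Call:
{"method": "play_rows", "body": {"deltas": [{"x": 0, "y": -0.045, "z": -0.05, "rx": -0.41, "ry": 0, "rz": 0, "claw": 1}, {"x": 0, "y": -0.045, "z": -0.05, "rx": -0.41, "ry": 0, "rz": 0, "claw": 1}, {"x": 0, "y": -0.045, "z": -0.05, "rx": -0.41, "ry": 0, "rz": 0, "claw": 1}, {"x": 0, "y": -0.045, "z": -0.1, "rx": -0.41, "ry": 0, "rz": 0, "claw": 1}, {"x": 0, "y": 0, "z": -0.2, "rx": 0, "ry": 0, "rz": 0, "claw": 1}]}}

```text
clock: 10.05
eef_pos: [544.3, 213.2, 150.3]
ee_rot: [0.0, 0.999, -0.048, -0.001]
ft_force: [3.4, -1.5, -6.2]
opening: 19.1
```

Call:
{"method": "play_rows", "body": {"deltas": [{"x": 0, "y": 0, "z": -0.4, "rx": 0, "ry": 0, "rz": 0, "claw": 1}, {"x": 0, "y": 0, "z": -0.4, "rx": 0, "ry": 0, "rz": 0, "claw": 1}, {"x": 0, "y": 0, "z": -0.5, "rx": 0, "ry": 0, "rz": 0, "claw": 1}, {"x": 0, "y": 0, "z": -0.5, "rx": 0, "ry": 0, "rz": 0, "claw": 1}, {"x": 0, "y": 0, "z": -0.5, "rx": 0, "ry": 0, "rz": 0, "claw": 1}]}}

```text
clock: 10.55
eef_pos: [544.9, 212.2, 211.2]
ee_rot: [-0.001, 0.999, -0.05, 0.0]
ft_force: [0.5, -0.1, -1.0]
opening: 18.9
```

Run:
```python
from h import *
s=env.state(); print(s["eef_pos"],s["clock"],s["opening"],s["ft_force"],s["moment"])
print("tool z",R_of(s).as_matrix()[:,2])
im=env.capture("scene"); cv2.imwrite("pics/s8.png",cv2.resize(im[130:280,120:300,::-1],(720,600)))
print(env.recognise("scene","dish")[:2],env.recognise("scene","stopper")[:2])
to((534,3,190),-0.1)
```

```text
[544.8522946  212.17722356 211.15139143] 10.55 18.860422089721876 [ 0.53772477 -0.0879161  -1.04188079] [ 0.02436332  0.01998701 -0.00297402]
tool z [ 9.38546096e-04  2.42916147e-03 -9.99996609e-01]
[{'bbox': [253.1, 206.1, 279.4, 226.3], 'p': 0.82}] [{'bbox': [176.6, 182.9, 194.5, 225.1], 'p': 0.78}]
shift [0.37 8.38 0.81] world d [ -11.5 -209.4  -20.9]
turn [-0.03       -0.02166667  0.005     ]
```

View pics/s8.png

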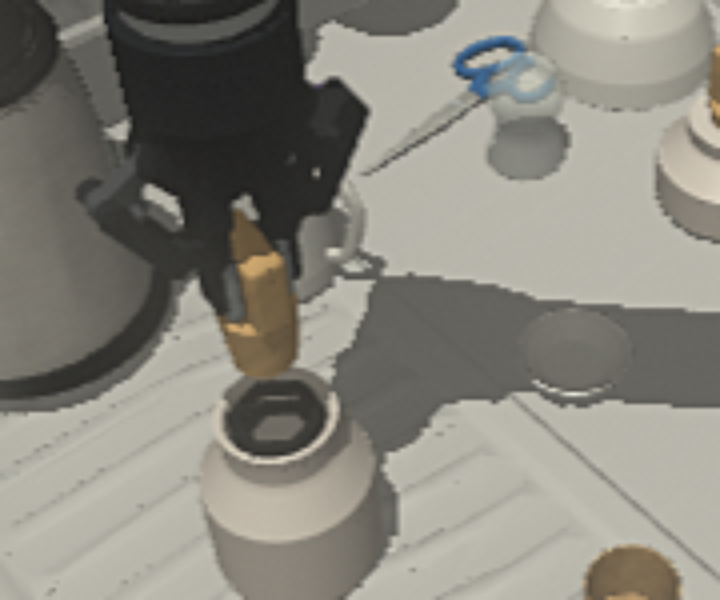

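Call:
{"method": "play_rows", "body": {"deltas": [{"x": 0, "y": 0.6, "z": -0.2, "rx": 0, "ry": 0, "rz": 0, "claw": 1}, {"x": 0.05, "y": 1, "z": 0, "rx": 0, "ry": 0, "rz": 0, "claw": 1}, {"x": 0.05, "y": 1, "z": 0, "rx": 0, "ry": 0, "rz": 0, "claw": 1}, {"x": 0.05, "y": 1, "z": 0, "rx": 0, "ry": 0, "rz": 0, "claw": 1}, {"x": 0.05, "y": 1, "z": 0, "rx": 0, "ry": 0, "rz": 0, "claw": 1}]}}

```text
clock: 11.2
eef_pos: [537.6, 94.6, 213.6]
ee_rot: [-0.0, 0.999, -0.05, -0.001]
ft_force: [0.5, 1.0, -0.9]
opening: 19.1
```

Call:
{"method": "play_rows", "body": {"deltas": [{"x": 0.05, "y": 1, "z": 0, "rx": 0, "ry": 0, "rz": 0, "claw": 1}, {"x": 0.05, "y": 1, "z": 0.2, "rx": 0, "ry": 0, "rz": 0, "claw": 1}, {"x": 0.05, "y": 0.7, "z": 0.2, "rx": 0, "ry": 0, "rz": 0, "claw": 1}, {"x": 0, "y": 0, "z": 0, "rx": 0, "ry": 0, "rz": 0, "claw": 1}, {"x": 0, "y": 0, "z": 0, "rx": 0, "ry": 0, "rz": 0, "claw": 1}]}}

```text
clock: 11.7
eef_pos: [535.1, 29.4, 203.8]
ee_rot: [-0.001, 0.999, -0.05, -0.0]
ft_force: [-0.1, -0.3, -1.3]
opening: 19.2
```

Run:
```python
from h import *
s=env.state(); print(s["eef_pos"],s["clock"],s["opening"],s["ft_force"],s["moment"])
print("tool z",R_of(s).as_matrix()[:,2])
p=P("wrist"); np.save("pw9.npy",p)
im=env.capture("wrist"); cv2.imwrite("pics/w9.png",im[:,:,::-1])
im=env.capture("scene"); cv2.imwrite("pics/s9.png",cv2.resize(im[100:250,180:360,::-1],(720,600)))
print([(c,t,env.recognise(c,t)[:2],env.landmark_of(c,t)[:2]) for c in ("wrist","scene") for t in ("dish","stopper")])
to((534,3,190),-0.1)
```

```text
[535.06382614  29.44727144 203.83391962] 11.7 19.185458473385093 [-0.07421315 -0.30150528 -1.30140614] [ 0.03817966  0.01212839 -0.01543864]
tool z [-7.08625055e-04  2.45019686e-03 -9.99996747e-01]
[('wrist', 'dish', [{'bbox': [238.9, 130.2, 305.6, 194.3], 'p': 0.73}], [{'uv': [271.4, 159.0], 'p': 0.56}]), ('wrist', 'stopper', [{'bbox': [213.7, 195.9, 286.7, 336.1], 'p': 0.69}], [{'uv': [251.6, 267.5], 'p': 0.79}]), ('scene', 'dish', [{'bbox': [252.5, 205.0, 278.9, 227.6], 'p': 0.74}], [{'uv': [265.4, 222.8], 'p': 0.79}]), ('scene', 'stopper', [{'bbox': [247.2, 152.3, 269.4, 188.1], 'p': 0.94}], [{'uv': [256.8, 165.9], 'p': 0.78}])]
shift [0.04 1.08 0.56] world d [ -1.6 -27.  -14.1]
turn [-0.02       -0.          0.01333333]
```

View pics/w9.png

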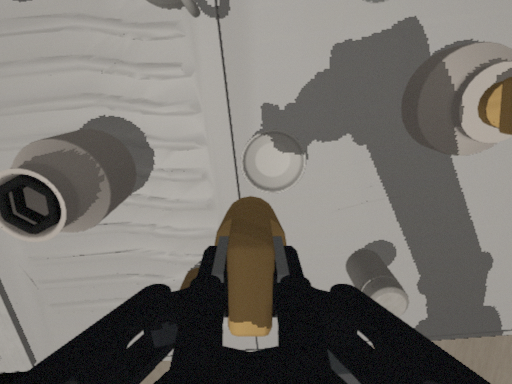

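View pics/s9.png

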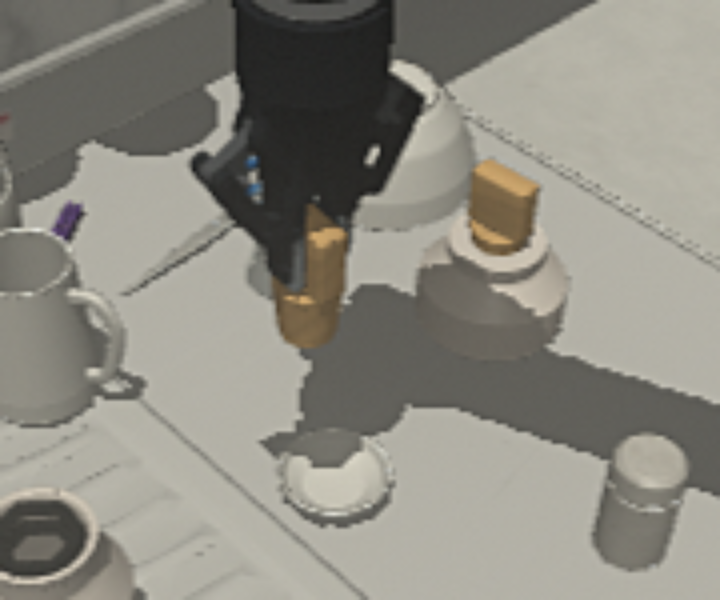

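Run:
```python
from h import *
p=np.load("pw9.npy")
w=(272.5,161.5); s=(180+335/4,100+478/4)
# scene outline: cols 280..395,rows 428..525 in crop
s=(180+337/4,100+477/4)
print(onz(p,w,12),onz("scene",s,14),tri([p,"scene"],[w,s]))
p1=np.load("pw1.npy");p2=np.load("pw2.npy")
print(tri([p,p1,p2,"scene","top"],[w,(273.9,124.9),(404,142),s,(248.5,212)]))
t=cv2.imread("pics/w9.png");cv2.imwrite("pics/w9c.png",cv2.resize(t[120:205,225:320],(665,595),interpolation=cv2.INTER_CUBIC))
t=cv2.imread("pics/w1.png");cv2.imwrite("pics/w1c.png",cv2.resize(t[85:170,225:320],(665,595),interpolation=cv2.INTER_CUBIC))
```

```text
[534.48542452   4.51909916] [535.64076287   2.20574001] [534.84837846   3.90690609  15.77339215]
[534.47778465   3.65109595  16.59507366]
```

View pics/w9c.png

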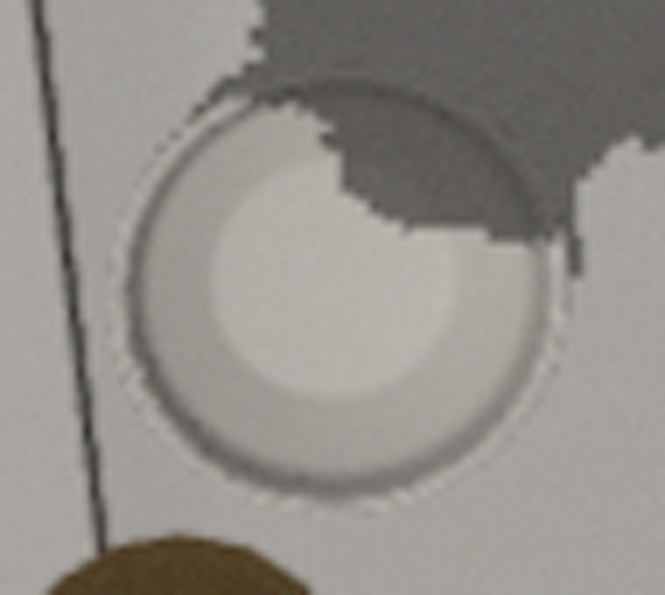

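Run:
```python
from h import *
p=np.load("pw9.npy")
print(onz(p,(273.6,161.1),19),onz(p,(272.7,159.7),6))
to((535,3.8,190),-0.1)
to((535,3.8,90),-0.1)
```

```text
[536.54388813   3.61011744] [535.13736708   3.81658878]
shift [0.08 1.05 0.56] world d [ -0.6 -26.2 -14.1]
turn [-0.02       -0.          0.01333333]
shift [0.08 1.05 4.56] world d [  -0.6  -26.2 -114.1]
turn [-0.02       -0.          0.01333333]
```

Call:
{"method": "play_rows", "body": {"deltas": [{"x": 0.08, "y": 0.6, "z": 0.5, "rx": 0, "ry": 0, "rz": 0, "claw": 1}, {"x": 0, "y": 0.45, "z": 1, "rx": 0, "ry": 0, "rz": 0, "claw": 1}, {"x": 0, "y": 0, "z": 1, "rx": 0, "ry": 0, "rz": 0, "claw": 1}, {"x": 0, "y": 0, "z": 1, "rx": 0, "ry": 0, "rz": 0, "claw": 1}, {"x": 0, "y": 0, "z": 1, "rx": 0, "ry": 0, "rz": 0, "claw": 1}]}}

```text
clock: 12.7
eef_pos: [534.4, 1.8, 89.6]
ee_rot: [-0.001, 0.999, -0.05, -0.0]
ft_force: [0.6, 0.7, -0.3]
opening: 19.1
```

Call:
{"method": "play_rows", "body": {"deltas": [{"x": 0, "y": 0, "z": 0.8, "rx": 0, "ry": 0, "rz": 0, "claw": 1}, {"x": 0, "y": 0, "z": 0, "rx": 0, "ry": 0, "rz": 0, "claw": 1}, {"x": 0, "y": 0, "z": 0, "rx": 0, "ry": 0, "rz": 0, "claw": 1}]}}

```text
clock: 13.0
eef_pos: [534.7, 2.7, 71.1]
ee_rot: [-0.001, 0.999, -0.05, -0.0]
ft_force: [0.6, 1.3, -1.1]
opening: 19.1
```

Run:
```python
from h import *
s=env.state(); print(s["eef_pos"],s["clock"],s["opening"],s["ft_force"],s["moment"])
p=P("wrist"); np.save("pw10.npy",p)
im=env.capture("wrist"); cv2.imwrite("pics/w10.png",im[:,:,::-1])
im=env.capture("scene"); cv2.imwrite("pics/s10.png",cv2.resize(im[130:250,200:320,::-1],(600,600)))
to((535,3.8,47),-0.1)
e=s["eef_pos"]; print("floor centre exp",proj(p,(535,3.8,6)),"foot",proj("scene",(e[0],e[1],e[2]-41)),"dish",proj("scene",(535,3.8,6)))
```

```text
[534.68560812   2.71894574  71.09327822] 13.0 19.08664574417349 [ 0.56388446  1.3462518  -1.07034162] [-0.05623991 -0.0158133  -0.04123661]
shift [-0.04 -0.02  1.02] world d [ -0.9   0.6 -25.5]
turn [-0.02       -0.02        0.00333333]
floor centre exp [249.56686202 203.19340969] foot [264.52754715 215.42480916] dish [263.88968593 221.72418612]
```

View pics/w10.png

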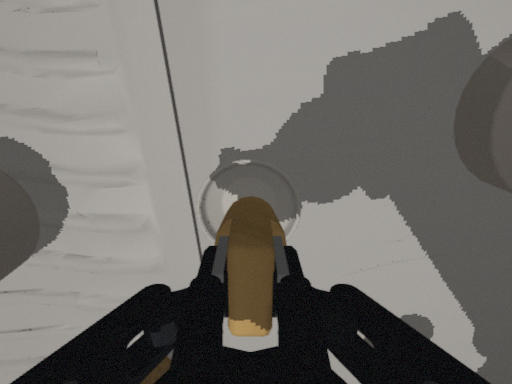

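View pics/s10.png

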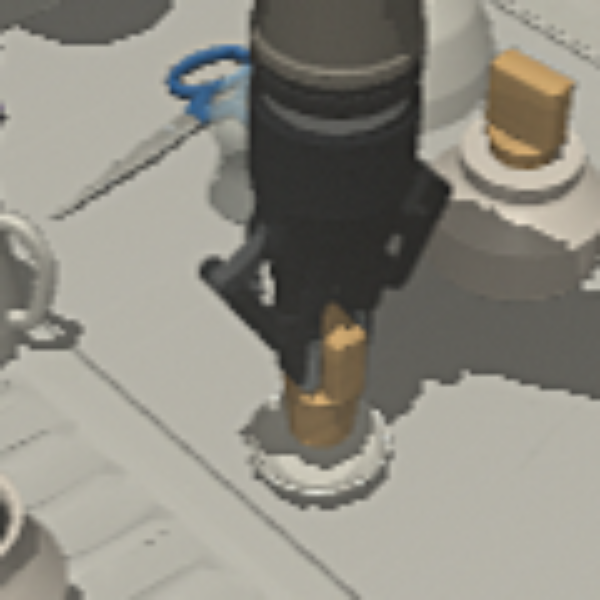

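Call:
{"method": "play_rows", "body": {"deltas": [{"x": 0, "y": 0, "z": 0.4, "rx": 0, "ry": 0, "rz": 0, "claw": 1}, {"x": 0, "y": 0, "z": 0.3, "rx": 0, "ry": 0, "rz": 0, "claw": 1}, {"x": 0, "y": 0, "z": 0.1, "rx": 0, "ry": 0, "rz": 0, "claw": 1}, {"x": 0, "y": 0, "z": 0, "rx": 0, "ry": 0, "rz": 0, "claw": 1}]}}

```text
clock: 13.5
eef_pos: [534.4, 3.7, 50.8]
ee_rot: [-0.001, 0.999, -0.049, -0.001]
ft_force: [0.1, 0.1, -0.3]
opening: 19.2
```

Call:
{"method": "play_rows", "body": {"deltas": [{"x": 0, "y": 0, "z": 0.05, "rx": 0, "ry": 0, "rz": 0, "claw": 1}, {"x": 0, "y": 0, "z": 0, "rx": 0, "ry": 0, "rz": 0, "claw": 1}, {"x": 0, "y": 0, "z": 0, "rx": 0, "ry": 0, "rz": 0, "claw": 1}]}}

```text
clock: 13.8
eef_pos: [535.1, 3.7, 50.4]
ee_rot: [-0.001, 0.999, -0.05, 0.0]
ft_force: [0.7, -0.3, -0.4]
opening: 19.3
```

Call:
{"method": "play_rows", "body": {"deltas": [{"x": 0, "y": 0, "z": 0.06, "rx": 0, "ry": 0, "rz": 0, "claw": 1}, {"x": 0, "y": 0, "z": 0, "rx": 0, "ry": 0, "rz": 0, "claw": 1}, {"x": 0, "y": 0, "z": 0, "rx": 0, "ry": 0, "rz": 0, "claw": 1}]}}

```text
clock: 14.1
eef_pos: [534.9, 3.7, 48.7]
ee_rot: [-0.001, 0.999, -0.05, 0.0]
ft_force: [0.2, -0.3, -1.1]
opening: 18.7
```

Call:
{"method": "play_rows", "body": {"deltas": [{"x": 0, "y": 0, "z": 0.05, "rx": 0, "ry": 0, "rz": 0, "claw": 1}, {"x": 0, "y": 0, "z": 0, "rx": 0, "ry": 0, "rz": 0, "claw": 1}, {"x": 0, "y": 0, "z": 0, "rx": 0, "ry": 0, "rz": 0, "claw": 1}]}}

```text
clock: 14.4
eef_pos: [535.2, 3.7, 47.9]
ee_rot: [-0.001, 0.999, -0.05, 0.0]
ft_force: [-1.1, -0.1, 4.3]
opening: 18.9
```

Run:
```python
from h import *
s=env.state(); print(s["eef_pos"],s["clock"],s["opening"],s["ft_force"],s["moment"])
im=env.capture("wrist"); cv2.imwrite("pics/w11.png",im[:,:,::-1])
im=env.capture("scene"); cv2.imwrite("pics/s11.png",cv2.resize(im[130:250,200:320,::-1],(600,600)))
```

```text
[535.20887619   3.69740108  47.88531132] 14.4 18.910205488235288 [-1.12756704 -0.14272043  4.26292122] [-0.01674539  0.23967669 -0.05184594]
```

View pics/s11.png

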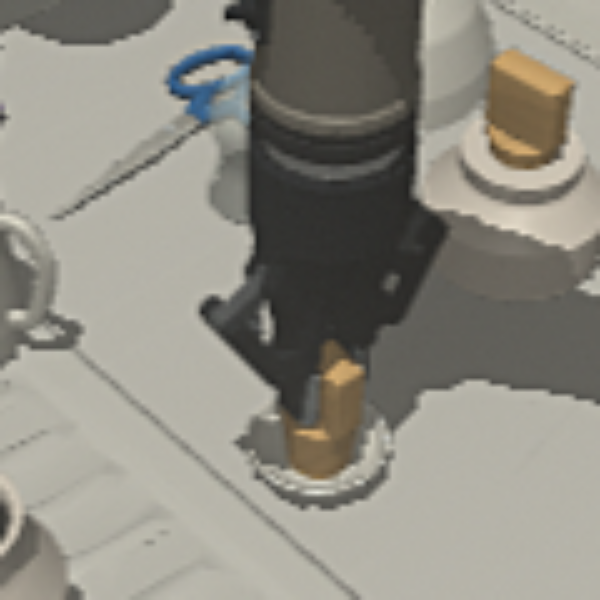

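View pics/w11.png

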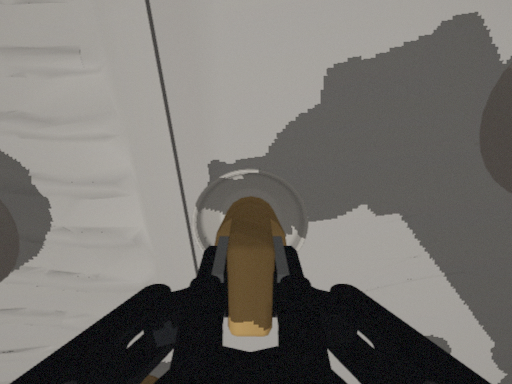

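Call:
{"method": "play_rows", "body": {"deltas": [{"x": 0, "y": 0, "z": 0, "rx": 0, "ry": 0, "rz": 0, "claw": 0.5}, {"x": 0, "y": 0, "z": 0, "rx": 0, "ry": 0, "rz": 0, "claw": 0.3}, {"x": 0, "y": 0, "z": 0, "rx": 0, "ry": 0, "rz": 0, "claw": 0.0}, {"x": 0, "y": 0, "z": 0, "rx": 0, "ry": 0, "rz": 0, "claw": -0.2}, {"x": 0, "y": 0, "z": 0, "rx": 0, "ry": 0, "rz": 0, "claw": -0.2}], "force": 20}}

```text
clock: 15.0
eef_pos: [534.9, 3.6, 47.4]
ee_rot: [-0.001, 0.999, -0.05, -0.0]
ft_force: [0.4, 0.0, 0.5]
opening: 51.1
```

Run:
```python
from h import *
s=env.state(); print(s["eef_pos"],s["clock"],s["opening"],s["ft_force"],s["moment"])
im=env.capture("wrist"); cv2.imwrite("pics/w12.png",im[:,:,::-1])
```

```text
[534.90885334   3.64284053  47.35108266] 15.0 51.10504933286702 [0.40351976 0.01830505 0.50581096] [-0.02670567  0.02486638 -0.02508824]
```

View pics/w12.png

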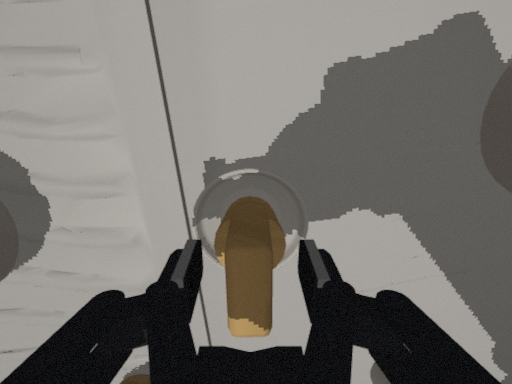

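Stopper is free and standing at (250, 260), with clear gaps on both sides. I'll lift away.

Call:
{"method": "play_rows", "body": {"deltas": [{"x": 0, "y": 0, "z": -0.4, "rx": 0, "ry": 0, "rz": 0, "claw": -0.2}, {"x": 0, "y": 0, "z": -1, "rx": 0, "ry": 0, "rz": 0, "claw": -0.2}, {"x": 0, "y": 0, "z": -1, "rx": 0, "ry": 0, "rz": 0, "claw": -0.2}, {"x": 0, "y": 0, "z": -1, "rx": 0, "ry": 0, "rz": 0, "claw": -0.2}, {"x": 0, "y": 0, "z": -1, "rx": 0, "ry": 0, "rz": 0, "claw": -0.2}]}}

```text
clock: 15.55
eef_pos: [535.0, 3.5, 159.3]
ee_rot: [-0.001, 0.999, -0.049, 0.0]
ft_force: [0.2, -0.8, 0.2]
opening: 51.0
```

Call:
{"method": "play_rows", "body": {"deltas": [{"x": 0, "y": 0, "z": -1, "rx": 0, "ry": 0, "rz": 0, "claw": -0.2}, {"x": -0.5, "y": 0, "z": -1, "rx": 0, "ry": 0, "rz": 0, "claw": -0.2}, {"x": -0.5, "y": 0, "z": -1, "rx": 0, "ry": 0, "rz": 0, "claw": -0.2}, {"x": 0, "y": 0, "z": 0, "rx": 0, "ry": 0, "rz": 0, "claw": -0.2}, {"x": 0, "y": 0, "z": 0, "rx": 0, "ry": 0, "rz": 0, "claw": -0.2}]}}

```text
clock: 16.05
eef_pos: [510.3, 5.7, 233.3]
ee_rot: [-0.001, 0.999, -0.05, 0.001]
ft_force: [-0.4, -0.5, -0.5]
opening: 51.4
```

Run:
```python
from h import *
s=env.state(); print(s["eef_pos"],s["clock"],s["ft_force"])
p=P("wrist")
im=env.capture("wrist"); cv2.imwrite("pics/w13.png",im[:,:,::-1])
im=env.capture("scene"); cv2.imwrite("pics/s13.png",cv2.resize(im[130:250,200:340,::-1],(700,600)))
r=[env.landmark_of(c,"stopper")[:2] for c in ("wrist","scene")]; print(r)
r2=[env.landmark_of(c,"dish")[:1] for c in ("wrist","scene")]; print(r2, [env.recognise(c,"squat_jar")[:1] for c in ("wrist","scene")])
print(tri([p,"scene"],[x[0]["uv"] for x in r]),"exp",proj(p,(535,3.8,65)),proj("scene",(535,3.8,65)))
```

```text
[510.27446692   5.73613375 233.31795579] 16.05 [-0.39330033 -0.50163581 -0.50615203]
[[{'uv': [248.0, 148.8], 'p': 0.98}], [{'uv': [263.3, 204.9], 'p': 0.8}]]
[[{'uv': [250.3, 133.3], 'p': 0.8}], [{'uv': [265.5, 217.1], 'p': 0.53}]] [[{'bbox': [368.5, 24.4, 512.0, 130.3], 'p': 0.96}], [{'bbox': [285.2, 140.4, 320.8, 187.6], 'p': 0.56}]]
[534.54495128   7.39247404  72.91968938] exp [250.40478426 145.95407881] [264.50331113 206.23754682]
```

View pics/w13.png

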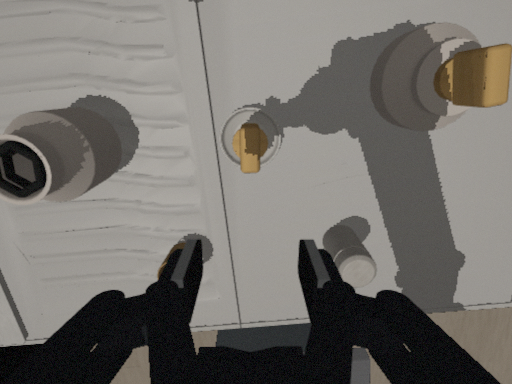

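View pics/s13.png

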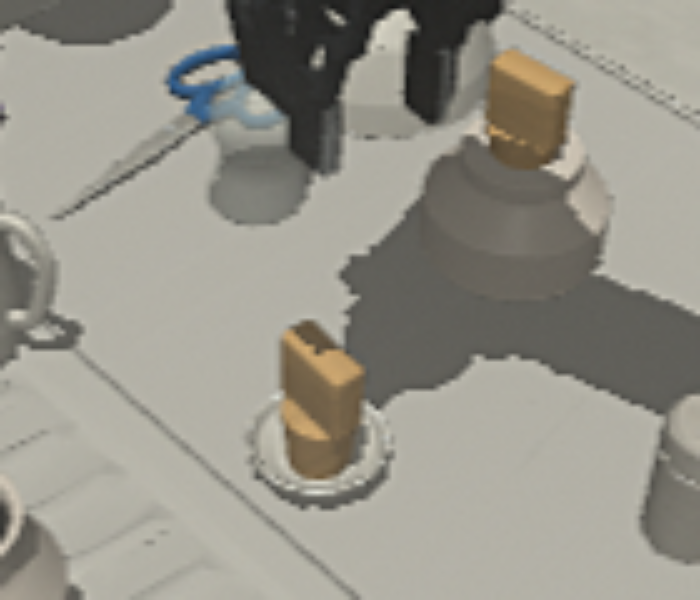

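```bash
python3 -c "
from workcell import env
print(env.finish_job(), env.state()['clock'])"
```

```text
the job is handed in; nothing more can be done
the job is handed in; nothing more can be done
```

The tall jar is open and its stopper stands upright in the middle of the white dish. I handed the job in at about 16 s on the robot's clock; no verdict came back.

- **Rocking:** I gripped the bar (opening 19 mm) and leaned the stopper about 10° left, then about 10° right. I raised it only about 3 mm while it was in the neck, and the wrist force stayed under about 7 N. It then lifted straight out.
- **Placing:** I lowered the stopper until it touched the dish floor with about 4 N, let go, and lifted the arm clear.
- **Last checks:** Both pictures show the stopper upright and centred, and the gripper is clear of everything. The squat jar was where it had been, to within a couple of pixels in the scene picture.
- **Disagreement:** The networks' landmarks put the stopper at about z = 73 mm, where 65 mm was expected. That is still under the 78 mm limit. The arm height at contact and the pictures fit it sitting on the floor, so I took the difference as landmark error.

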